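# Slide the snack tray up over the step and home against the sprung stop

## Task

By its black handle, slide the teal snack tray with the blue cup standing on it from the counter up over the step onto the raised wooden board: rest its front on the board's edge while its back is still on the counter, then bring the back up, sliding it rather than carrying it through the air. Push it gently home, straight, square and flat, against the orange sprung stop bar until the bar gives by about half of its travel, never bottoming it or forcing the tray against the board, then let go. The cup must stay standing on the tray, the tray must stay wholly on the board and against the bar, and everything else is left alone.

Things in the scene. Friction and masses are not known exactly. Their poses are not given: they have to be found in the camera images.
- tray: teal tray, 190 mm long (its x) by 120 mm wide (its y), floor 8 mm thick, rims to 18 mm; about 0.25 to 0.5 kg, loose on the counter. Origin: centre of its underside. x points to the front end, the one that goes over the step first; z up. Its underside and bottom edges are flat and square-edged. At the back end stands the black handle plate.
- tray_grip (a point): the place to grip the tray: in the black upright handle plate (12 mm thick along the tray's x, 70 mm wide along y, its top 78 mm above the tray's underside, its foot on the tray floor), 83 mm behind the tray's centre and 58 mm above its underside. Axes as the tray's. Grip it firmly across the 12 mm and the tray can be tilted and slid as one with the gripper.
- tray_front (a point): middle of the tray's front bottom edge, 95 mm ahead of the tray's centre
- tray_rear (a point): middle of the tray's rear bottom edge, 95 mm behind the tray's centre
- cup: blue plastic snack cup with a pale blue flip lid, 57 mm across, 62 mm tall, about 0.09 kg, standing loose on the front half of the tray. Origin: centre of its underside, z up.
- board: fixed wooden board lying on the counter, 320 mm long (x) by 160 mm wide (y), 12 mm thick, with a dark stripe along the edge where the tray comes up. x is the direction in which the tray is to slide. Origin on the counter on its long middle line, 140 mm behind which (x = -0.14) is the square-edged step; the board ends at x = +0.18.
- board_edge (a point): middle of the top corner of the step, 12 mm above the counter; axes as the board's. The tray starts 25 to 60 mm short of it, a little askew and off the middle line. On the board, friction of the tray (1 to 5 N) adds to the push, and is enough to keep the tray against the sprung bar when let go.
- stop_bar (a joint): how far the orange stop bar is pressed in along the board's x, in m (0 free, 0.014 bottomed; spring of 0.6 N per mm, no preload). The bar, 120 mm wide, lies across the board, its flat face 2 to 26 mm above the board top. Its dark fixed holder is adjustable: the free face is anywhere from 200 to 240 mm beyond the step, is not reported and must be found by feel or by eye.
- cup2: bystander: yellow snack cup with white lid, 57 mm across, 62 mm tall; origin under its centre
- jar: bystander: clip-top glass storage jar with a clamp latch, 90 mm across, 130 mm tall; origin under its centre
- bowl: bystander: small wooden bowl, 110 mm across, 45 mm tall; origin under its centre
- mug: bystander: white mug, 76 mm across, 85 mm tall, handle on its +y side; origin under its centre
- spoon: bystander: spoon with a wooden handle and steel bowl, lying on the counter along its x; origin under its middle
- bottle: bystander: amber bottle, 60 mm across, 180 mm tall; origin under its centre

How it is judged:
On the way, in this order (a step that is already met when the one before it is completed fails the run):
1. the tray's front rests on the board, at least 5 mm past the step, while its back is still on the counter (x of tray_front in the frame of board_edge above 0.005 m and height (world z) of tray_rear below 0.007 m and contact force between tray and board above 0.2 N), for 0.15 s.
2. the tray lies flat on the board and presses the sprung stop bar in by at least 3 mm (angle between tray's own z axis and vertical below 0.03 rad and z of tray in the frame of board between 0.008 and 0.016 m and x of tray_rear in the frame of board_edge above 0 m and value of joint stop_bar above 0.003 m), for 0.2 s.
At the end, for the whole second after the job is handed in: The tray lies flat (within 0.03 rad) and wholly on the board, its middle within 20 mm of the board's middle line and turned less than 0.10 rad from it, still pressing the stop bar in by at least 0.8 mm; the cup stands upright on the tray; both are at rest and released (angle between tray's own z axis and vertical below 0.03 rad and z of tray in the frame of board between 0.008 and 0.016 m and x of tray_rear in the frame of board_edge above 0 m and y of tray in the frame of board between -0.02 and 0.02 m and angle between the x axis of tray and the x axis of board, either way round below 0.1 rad and angle between cup's own z axis and vertical below 0.08 rad and x of cup in the frame of tray between -0.07 and 0.09 m and y of cup in the frame of tray between -0.055 and 0.055 m and z of cup in the frame of tray below 0.014 m and value of joint stop_bar above 0.0008 m and linear speed of each of tray, cup below 0.01 m/s); the robot touches nothing.
It fails at once if the stop bar is bottomed (pressed in more than 12 mm) (value of joint stop_bar above 0.012 m).
It fails at once if the tray is forced against the board (more than 25 N), as when it catches on the step or is pressed down (contact force between tray and board above 25 N).
It fails at once if the tray is carried in the air: both its ends more than 24 mm above the counter (12 mm above the board) (height (world z) of each of tray_front, tray_rear above 0.024 m).
It fails at once if the tray is tipped by more than 0.35 rad or the cup by more than 0.45 rad (angle between tray's own z axis and vertical above 0.35 rad or angle between cup's own z axis and vertical above 0.45 rad).
It fails at once if a bystander is moved by more than 20 mm (distance of any of cup2, jar, bowl, mug, spoon, bottle from where it was at the start of the episode above 0.02 m).
It also fails if it takes over 61 s, if anything falls off the work surface, if the arm or the gripper's body presses on something with over 40 N, if the wrist force passes 120 N, or if a joint passes its speed limit or range.

## Robot

A 6-joint arm with a two-finger parallel gripper is mounted at the origin on the work surface. World frame = base frame: x ahead of the robot, y to its left, z up, the work surface at z = 0. Lengths are in m, angles in rad, forces in N, time in s.
With the tool pointing down it reaches from about 0.35 to 0.975 m from the base axis. Payload 4.9 kg.
Tool frame: the origin (TCP) lies on the centre line of the jaws, within the pads' length; the fingertips stand ctrl.tcp_to_tips ahead of it and the grasp point (between the pads) lies 3 mm ahead of it (ctrl.tcp_to_tips is the distance from the TCP to the fingertips, in m); z points along the fingers, y is the direction in which the jaws open and shut (so a half turn about z gives the same grasp; the last joint's range is limited). The gripper opens to 85 mm and grips with 20 to 120 N. Pads are 22 mm wide; open, the fingers measure 114 mm over their backs; the gripper's body (76 mm by 85 mm) begins 54 mm behind the grasp point. The pads swing forward as they close: fully open they stand 13 mm farther back than shut.
Start: joints at [1.064, 0.053, 1.613, -0, 1.476, -0.119], TCP at [0.236, 0.579, 0.253] pointing down, gripper open.
Joint ranges: [-3.01, 3.01], [-1.01, 2.22], [0.06, 2.58], [-1.02, 4.17], [0.09, 2.62], [-3.14, 3.14]. Speed limits (rad/s): [2.57, 2.57, 3.14, 3.14, 3.14, 3.14].

## Interface

Orientations are given as a rotation vector (axis times angle).
In Python, from station import ctrl, vision gives the robot as it stands.
- The arm moves only by the tool jog_arm, never from a script. Its argument "deltas" is a list of rows, each a list of 7 numbers: the turn, a rotation vector about the tool's x, y, z in rad, then the shift along the tool's x, y, z in cm, then the opening, from 0 (shut) to 1 (fully open). A call has 1 to 12 rows; each row shifts and turns the commanded pose from where the row before left it, along the tool's axes as they then stand; what a row does not reach is not made up. A row lasts 1/12 s, in which the tool goes at most 41.7 mm and 7.16 degrees, less where a joint would pass 70% of its speed; a pose out of reach is approached as far as the arm can. A call with a gripper value outside its range is refused whole. The fingers move at their own pace and stop on an object; "grip_force" is the grip in N (left out, the last holds). Time passes only in rows, so rows that do not move let the fingers close. It gives the time, the measured TCP pose, the force and the opening at its end, in the units of the state.
- ctrl.get_obs(): the state, without advancing time (a new reading comes with each control period).
- vision.get_image(name): name is "scene" or "top"; returns (picture, depth): 480x640x3 uint8, red, green, blue; 480x640 float32, m along the optical axis (not along the pixel's ray), 0 where there is no reading.
- vision.calibration(name): a dict with "fx", "fy", "cx", "cy" (pixels), "dist" ([k1, k2, p1, p2, k3] as OpenCV has them; the pictures are not rectified), "rvec" (rotation vector, rad) and "tvec" (3), from world to camera coordinates, as OpenCV has them. Camera axes: x right, y down, z forward; pixel columns grow to the right and rows downward; lengths in m; the calibration is good to about 2 mm. A picture is of the moment at which its call begins. calibration takes no time and is no camera call.
- ctrl.finish_job(): hands the job in, once; it reports no verdict.
The state is a dict: "t": time; "q": joint angles; "dq": joint speeds; "effort": joint torques, N m; "tool_pos": TCP position; "tool_rot": TCP orientation; "contact_force": force on the tool from outside, world axes, zero at the start; "wrist_torque": the same for the moment, N m; "opening": finger opening in m.
Only numpy, scipy, OpenCV 4.12 (cv2) and the standard library are available. Lean on these libraries where they do the work, as an engineer would, in place of code of your own. Each camera call takes 0.05 s, during which the arm holds its last target. There are 200 camera calls.

## Working session

There is one attempt and no reset: what is moved stays moved. The work goes in short steps, Python scripts to look and compute and a tool call to move; the robot and the scene stay as the last step left them, time stands still between calls to the robot, and variables do not carry over. Pictures are saved under pics/ and viewed, about 8 in all and at most 12, crops included, and the job is handed in when it is done.

Besides the shell and the picture viewer there is one more tool, called after "Emit:" as name([rows], argument=value, ...), one row to a line, values as JSON. jog_arm: Moves the arm, as the interface text tells. Its arguments: {"type":"object","properties":{"deltas":{"type":"array"},"grip_force":{"type":"number"}},"required":["deltas"]}

```bash
ls; mkdir -p pics; python3 - <<'E'
from station import ctrl, vision
import cv2, numpy as np
print(ctrl.get_obs(), ctrl.tcp_to_tips)
for n in ("scene","top"):
    im,d=vision.get_image(n); print(n,vision.calibration(n))
    cv2.imwrite(f"pics/{n}0.png",im[:,:,::-1]); np.save(f"pics/{n}0.npy",d)
E
```

```text
pics
{'t': 0.0, 'q': array([ 1.06401131e+00,  5.33711045e-02,  1.61427371e+00, -1.80701312e-05,
        1.47594224e+00, -1.18995744e-01]), 'dq': array([ 0.00125282, -0.00224739,  0.00110535, -0.00047244,  0.00086435,
       -0.00119233]), 'effort': array([-7.83140313e-04, -3.93672788e+01, -3.70178854e+01, -1.84698906e-04,
        6.74491923e-03, -2.90271794e-05]), 'tool_pos': array([0.23606922, 0.57810242, 0.25206623]), 'tool_rot': array([-6.05210437e-01, -3.08213667e+00,  2.98882470e-03]), 'contact_force': array([ 0.38828728, -0.16801891, -0.29884177]), 'wrist_torque': array([ 0.04280946, -0.01297504, -0.00501449]), 'opening': 0.08527391461030735} 0.022
scene {'fx': 436.0921606096568, 'fy': 436.0921606096568, 'cx': 318.48464033713225, 'cy': 242.79791403107657, 'dist': array([0.0307681, 0.       , 0.       , 0.       , 0.       ]), 'rvec': array([ 1.51961416,  2.07151385, -0.84610373]), 'tvec': array([ 0.18247451, -0.33361361,  1.58640007])}
top {'fx': 579.3173150888557, 'fy': 579.3173150888557, 'cx': 324.0840301057869, 'cy': 234.30599941401704, 'dist': array([-0.05998048,  0.        ,  0.        ,  0.        ,  0.        ]), 'rvec': array([ 2.17989394, -2.12092972,  0.16173702]), 'tvec': array([-0.04279068,  0.58056657,  1.70526452])}
```

View pics/top0.png

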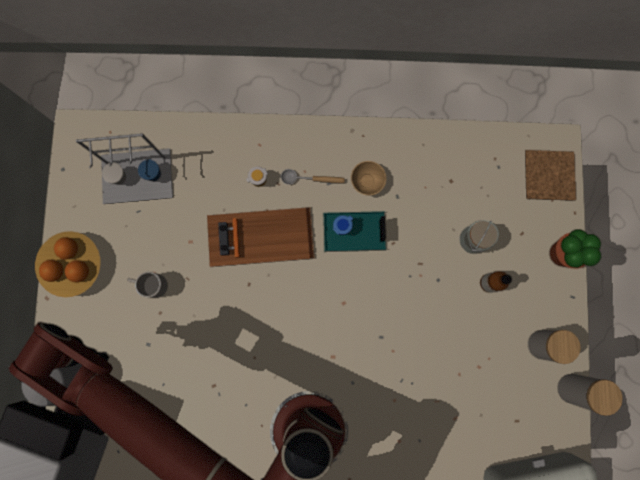

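View pics/scene0.png

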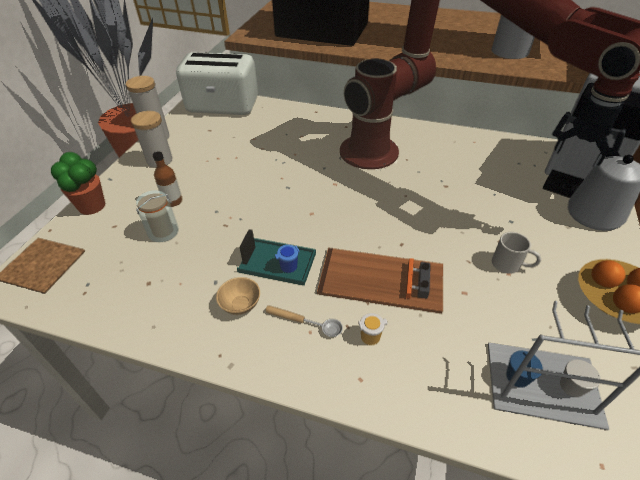

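Top view: the tray is at about (355,231) with its handle at (382,230) and the cup at (343,225). The board is at about (260,237), with the stop bar at x≈237. The tray slides left in the image, which is world +y. The scene view agrees. Next I measure.

```bash
cat > h.py <<'E'
import cv2, numpy as np
from station import ctrl, vision
def ray(n,uv,z):
    c=vision.calibration(n); K=np.array([[c["fx"],0,c["cx"]],[0,c["fy"],c["cy"]],[0,0,1]])
    R=cv2.Rodrigues(c["rvec"])[0]; o=-R.T@c["tvec"]
    p=cv2.undistortPoints(np.array(uv,float).reshape(-1,1,2),K,c["dist"]).reshape(-1,2)
    d=np.c_[p,np.ones(len(p))]@R
    return (o+d*((z-o[2])/d[:,2])[:,None])
def blob(im,lo,hi,roi):
    hsv=cv2.cvtColor(im,cv2.COLOR_RGB2HSV); m=cv2.inRange(hsv,lo,hi); k=np.zeros_like(m)
    x0,y0,x1,y1=roi; k[y0:y1,x0:x1]=m[y0:y1,x0:x1]
    return k
def rect(n,m,z,close=9):
    m=cv2.morphologyEx(m,cv2.MORPH_OPEN,np.ones((2,2)))
    m=cv2.morphologyEx(m,cv2.MORPH_CLOSE,np.ones((close,close)))
    c=max(cv2.findContours(m,cv2.RETR_EXTERNAL,cv2.CHAIN_APPROX_NONE)[0],key=cv2.contourArea)
    P=ray(n,c.reshape(-1,2).astype(float),z)[:,:2]
    (cx,cy),(w,h),a=cv2.minAreaRect((P*1000).astype(np.float32))
    return (cx,cy),(w,h),a,P
E
python3 - <<'E'
from h import *
im=cv2.imread("pics/top0.png")[:,:,::-1].copy(); hsv=cv2.cvtColor(im,cv2.COLOR_RGB2HSV)
for p in [(355,240),(343,225),(382,230),(270,237),(309,237),(237,237),(225,237)]: print(p,hsv[p[1],p[0]],ray("top",[p],.012).round(3))
s=lambda n,lo,hi,roi,z,c=9:print(n,[np.round(v,1) for v in rect("top",blob(im,lo,hi,roi),z,c)[:3]])
s("tray",(75,80,20),(100,255,140),(318,205,392,258),.018,15)
s("board",(0,60,20),(20,255,255),(200,200,316,275),.012)
s("bar",(3,190,150),(14,255,255),(200,200,316,275),.035,3)
s("cup",(105,120,60),(125,255,255),(325,205,392,258),.06,5)
s("handle",(0,0,0),(180,255,32),(372,205,392,258),.078,3)
cv2.imwrite("pics/crop.png",cv2.resize(im[195:275,195:395,::-1],(800,320),interpolation=cv2.INTER_CUBIC))
E
```

```text
(355, 240) [ 88 173  59] [[ 0.571 -0.122  0.012]]
(343, 225) [110 214 106] [[ 0.616 -0.084  0.012]]
(382, 230) [139 128  16] [[ 0.604 -0.205  0.012]]
(270, 237) [ 12 157  99] [[0.573 0.138 0.012]]
(309, 237) [  9 156  49] [[0.576 0.019 0.012]]
(237, 237) [ 11 208  98] [[0.57  0.24  0.012]]
(225, 237) [ 0  0 47] [[0.569 0.276 0.012]]
tray [array([ 594.7, -122.3]), array([115.7, 184.3]), np.float64(3.0)]
board [array([571.9, 165.6]), array([165.1, 323.9]), np.float64(6.3)]Traceback (most recent call last):
  File "<stdin>", line 7, in <module>
  File "<stdin>", line 4, in <lambda>
  File "h.py", line 16, in rect
    c=max(cv2.findContours(m,cv2.RETR_EXTERNAL,cv2.CHAIN_APPROX_NONE)[0],key=cv2.contourArea)
ValueError: max() iterable argument is empty
```

```bash
python3 - <<'E'
from h import *
im=cv2.imread("pics/top0.png")[:,:,::-1].copy(); hsv=cv2.cvtColor(im,cv2.COLOR_RGB2HSV)
def s(n,lo,hi,roi,z,c=9,cam="top",I=im):
    (x,y),(w,h),a,P=rect(cam,blob(I,lo,hi,roi),z,c)
    # refine: dominating edges by side-wise line fits
    ang=np.radians(a); e=np.array([np.cos(ang),np.sin(ang)]); f=np.array([-e[1],e[0]]); q=P-np.array([x,y])/1000
    u,v=q@e*1000,q@f*1000; out=[]
    for sg,(A,B,wa,wb) in [(1,(u,v,w,h)),(-1,(u,v,w,h)),(1,(v,u,h,w)),(-1,(v,u,h,w))]:
        k=(sg*A>wa/2-6)&(abs(B)<wb/2-8); p=np.polyfit(B[k],A[k],1); out.append((round(p[1],1),round(p[0],4),k.sum()))
    print(n,cam,np.round([x,y,w,h,a],1),"edges u+,u-,v+,v-",out)
s("tray",(75,80,20),(100,255,140),(318,205,392,258),.018,15)
s("board",(0,60,20),(20,255,255),(200,200,316,275),.012)
s("bar",(3,180,80),(14,255,255),(225,210,250,265),.035,3)
s("cup",(105,120,60),(125,255,255),(325,205,392,258),.06,5)
s("handle",(0,0,0),(180,255,32),(372,205,392,258),.078,3)
I=cv2.imread("pics/scene0.png")[:,:,::-1].copy()
s("board",(0,60,20),(20,255,255),(315,240,450,315),.012,15,"scene",I)
s("tray",(75,80,20),(100,255,140),(230,230,318,290),.018,15,"scene",I)
cv2.imwrite("pics/crop.png",np.vstack([cv2.resize(im[195:275,195:395,::-1],(800,320),interpolation=cv2.INTER_CUBIC),cv2.resize(I[230:315,230:450,::-1],(720,278),interpolation=cv2.INTER_CUBIC)[:, :].copy() if 0 else cv2.copyMakeBorder(cv2.resize(I[230:315,230:450,::-1],(720,278),interpolation=cv2.INTER_CUBIC),0,0,0,80,0)]))
E
```

```text
tray top [ 594.7 -122.3  115.7  184.3    3. ] edges u+,u-,v+,v- [(np.float64(56.6), np.float64(0.006), np.int64(54)), (np.float64(-56.5), np.float64(-0.0008), np.int64(55)), (np.float64(90.5), np.float64(0.0123), np.int64(32)), (np.float64(-88.8), np.float64(0.0093), np.int64(9))]
board top [571.9 165.6 165.1 323.9   6.3] edges u+,u-,v+,v- [(np.float64(79.3), np.float64(-0.0034), np.int64(100)), (np.float64(-80.7), np.float64(-0.0009), np.int64(101)), (np.float64(160.5), np.float64(-0.0021), np.int64(48)), (np.float64(-159.8), np.float64(0.0104), np.int64(47))]Traceback (most recent call last):
  File "<stdin>", line 13, in <module>
  File "<stdin>", line 9, in s
    raise TypeError("expected non-empty vector for x")
TypeError: expected non-empty vector for x
```

```bash
python3 - <<'E'
from h import *
im=cv2.imread("pics/top0.png")[:,:,::-1].copy()
I=cv2.imread("pics/scene0.png")[:,:,::-1].copy()
def s(n,lo,hi,roi,z,c=3,cam="top",I=im):
    try:print(n,cam,np.round(np.hstack(rect(cam,blob(I,lo,hi,roi),z,c)[:3]),1))
    except Exception as e:print(n,e)
s("bar",(3,180,60),(14,255,255),(225,210,250,265),.035)
s("cup",(105,120,60),(125,255,255),(325,205,392,258),.06,5)
s("handle",(0,0,0),(180,255,32),(372,205,392,258),.078)
s("board",(0,60,20),(20,255,255),(315,240,450,315),.012,15,"scene",I)
s("tray",(75,80,20),(100,255,140),(230,230,318,290),.018,15,"scene",I)
s("handle",(0,0,0),(180,255,32),(235,225,260,270),.058,3,"scene",I)
A=cv2.resize(im[195:275,195:395,::-1],(800,320),interpolation=cv2.INTER_CUBIC)
B=cv2.resize(I[230:310,230:430,::-1],(700,280),interpolation=cv2.INTER_CUBIC)
cv2.imwrite("pics/crop.png",np.vstack([A,cv2.copyMakeBorder(B,0,0,0,100,0)]))
for c,p in [("top",(241,210)),("top",(241,262)),("top",(246,237)),("top",(384,230))]:pass
E
```

```text
bar top [563.8 238.6 117.4  17.    6.8]
cup top [605.7 -85.7  54.6  54.    1.4]
handle top [ 595.6 -200.5   74.9   15.6    3.6]
board scene [559.3 167.7 230.4 317.5   6.5]
tray scene [ 608.5 -111.9  116.7  185.9    3.4]
handle max() iterable argument is empty
```

View pics/crop.png

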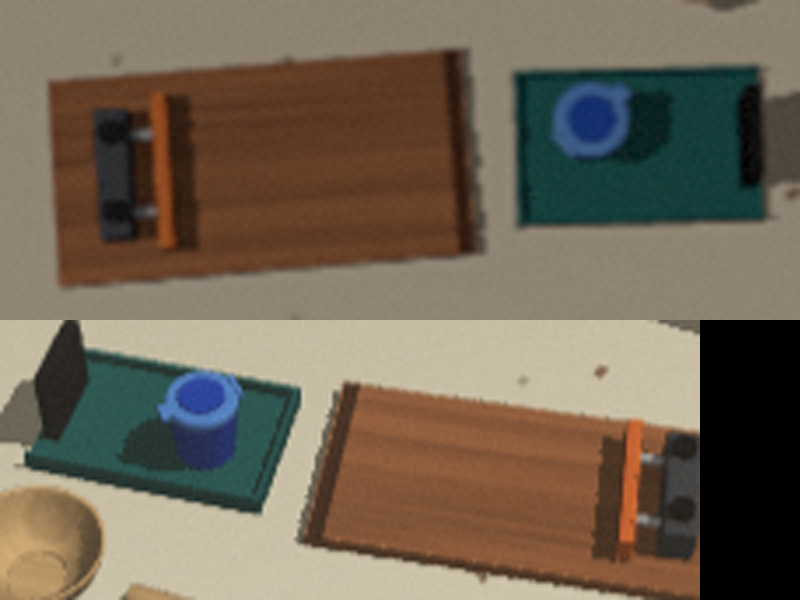

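The crop shows the board's dark stripe at the crop's x≈465, the bar at ≈165, and the tray spanning ≈517–765 with its handle at ≈750. Next I check the handle and bar with depth, and plan the approach.

```bash
cat >> h.py <<'E'
def cloud(n,d):
    c=vision.calibration(n); K=np.array([[c["fx"],0,c["cx"]],[0,c["fy"],c["cy"]],[0,0,1]])
    R=cv2.Rodrigues(c["rvec"])[0]; v,u=np.mgrid[:480,:640]
    p=cv2.undistortPoints(np.stack([u,v],-1).reshape(-1,1,2).astype(float),K,c["dist"]).reshape(480,640,2)
    X=np.dstack([p,np.ones((480,640))])*d[...,None]
    return (X-c["tvec"])@R
from scipy.spatial.transform import Rotation as Rot
E
python3 - <<'E'
from h import *
for n in("top","scene"):
    X=cloud(n,np.load(f"pics/{n}0.npy")); c=vision.calibration(n); print(n,"cam",(-cv2.Rodrigues(c["rvec"])[0].T@c["tvec"]).round(3))
    Q=X.reshape(-1,3)
    def box(a,b,z0,z1):
        k=(Q[:,0]>.5)&(Q[:,0]<.68)&(Q[:,1]>a)&(Q[:,1]<b)&(Q[:,2]>z0)&(Q[:,2]<z1); return Q[k]
    for nm,a in {"handle":(-.25,-.17,.06,.09),"handleall":(-.25,-.17,.03,.09),"bar":(.2,.255,.028,.05),"board":(.05,.18,.0,.025),"counter":(-.02,-.005,-.02,.02),"cup":(-.14,-.04,.05,.09),"trayfl":(-.16,-.13,0,.016)}.items():
        B=box(*a); print(nm,len(B),np.percentile(B,[3,50,97],axis=0).round(4).tolist() if len(B) else "")
o=ctrl.get_obs(); print(Rot.from_rotvec(o["tool_rot"]).as_matrix().round(3))
E
```

```text
top cam [ 0.333 -0.018  1.771]
handle 107 [[0.5692, -0.2096, 0.0645], [0.6012, -0.2021, 0.0771], [0.6353, -0.1961, 0.0852]]
handleall 140 [[0.5679, -0.2092, 0.0329], [0.6007, -0.2005, 0.0757], [0.6346, -0.1959, 0.0834]]
bar 181 [[0.5093, 0.2305, 0.0294], [0.5639, 0.2406, 0.0373], [0.6216, 0.2508, 0.0457]]
board 2277 [[0.5052, 0.054, 0.0019], [0.5842, 0.1141, 0.0116], [0.6705, 0.1757, 0.0204]]
counter 281 [[0.5047, -0.0196, -0.0082], [0.588, -0.0127, -0.0003], [0.6741, -0.0057, 0.0077]]
cup 299 [[0.5835, -0.1062, 0.0599], [0.6079, -0.0821, 0.0682], [0.6337, -0.056, 0.0763]]
trayfl 436 [[0.5082, -0.1592, 0.0007], [0.598, -0.1446, 0.0069], [0.6733, -0.1306, 0.0141]]
scene cam [1.33  0.244 0.912]
handle 145 [[0.5723, -0.2086, 0.062], [0.6096, -0.2004, 0.075], [0.6402, -0.1957, 0.0793]]
handleall 265 [[0.5722, -0.208, 0.0317], [0.6109, -0.1991, 0.0632], [0.6403, -0.1958, 0.0786]]
bar 190 [[0.5135, 0.2298, 0.0297], [0.5733, 0.2396, 0.0364], [0.6272, 0.25, 0.0401]]
board 2432 [[0.5079, 0.0541, 0.0014], [0.5945, 0.1156, 0.0109], [0.6681, 0.1761, 0.0143]]
counter 273 [[0.5064, -0.0197, -0.0037], [0.5973, -0.0125, -0.0008], [0.6763, -0.0055, 0.0021]]
cup 345 [[0.587, -0.1061, 0.0527], [0.6173, -0.0799, 0.067], [0.6378, -0.0566, 0.0711]]
trayfl 392 [[0.5127, -0.1594, 0.0006], [0.604, -0.1452, 0.0071], [0.669, -0.1313, 0.015]]
[[-0.926  0.378 -0.001]
 [ 0.378  0.926 -0.002]
 [ 0.    -0.002 -1.   ]]
```

Emit:
jog_arm([
  [0,0,0,-2.6,-2.4,0,1],
  [0,0,0,-2.6,-2.4,0,1],
  [0,0,0,-2.6,-2.4,0,1],
  [0,0,0,-2.6,-2.4,0,1],
  [0,0,0,-2.6,-2.4,0,1],
  [0,0,0,-2.6,-2.4,0,1],
  [0,0,0,-2.6,-2.4,0,1],
  [0,0,0,-2.6,-2.4,0,1],
  [0,0,0,-2.6,-2.4,0,1],
  [0,0,0,-2.6,-2.4,0,1],
  [0,0,0,-2.6,-2.4,0,1],
  [0,0,0,-2.6,-2.4,0,1],
], grip_force=80)

```text
t: 1.1
tool_pos: [0.4163, 0.1923, 0.2529]
tool_rot: [-0.605, -3.083, 0.0]
contact_force: [0.4, 0.1, -0.3]
opening: 0.0853
```

Emit:
jog_arm([
  [0,0,0,-2.6,-2.4,0,1],
  [0,0,0,-2.6,-2.4,0,1],
  [0,0,0,-2.6,-2.4,0,1],
  [0,0,0,-2.6,-2.4,0,1],
  [0,0,0,-2.6,-2.4,0,1],
  [0,0,0,-2.6,-2.4,0,1],
  [0,0,0,-2.6,-2.4,0,1],
  [0,0,0,-2.6,-2.4,0,1],
  [0,0,0,-2.6,-2.4,0,1],
  [0,0,0,-2.6,-2.4,0,1],
  [0,0,0,-2.6,-2.4,0,1],
  [0,0,0,-2.6,-2.4,0,1],
])

```text
t: 2.1
tool_pos: [0.5964, -0.1922, 0.2526]
tool_rot: [-0.606, -3.082, -0.001]
contact_force: [0.5, 0.0, 0.7]
opening: 0.0855
```

Emit:
jog_arm([
  [0,0,-0.11,0,0,0,1],
  [0,0,-0.11,0,0,0,1],
  [0,0,-0.11,0,0,0,1],
  [0,0,-0.11,0,0,0,1],
  [0,0,0,0,0,0,1],
  [0,0,0,0,0,0,1],
])

```text
t: 2.6
tool_pos: [0.596, -0.1905, 0.2528]
tool_rot: [0.078, -3.14, -0.001]
contact_force: [0.5, -0.1, 1.0]
opening: 0.0853
```

```bash
cat >> h.py <<'E'
def rep():
    o=ctrl.get_obs(); R=Rot.from_rotvec(o["tool_rot"]).as_matrix()
    print("t",round(o["t"],2),"pos",(o["tool_pos"]*1000).round(1),"yaw",np.degrees(np.arctan2(R[1,1],R[0,1])).round(2),"y",R[:,1].round(4),"z",R[:,2].round(4),"F",o["contact_force"].round(2),"M",o["wrist_torque"].round(2),"op",round(o["opening"]*1000,1),"q6",o["q"].round(2))
    return o,R
E
python3 -c "
from h import *
o,R=rep(); print(R.T@(np.array([.601,-.202,.061])-o['tool_pos']))"
```

```text
t 2.6 pos [ 596.  -190.5  252.8] yaw 92.83 y [-4.940e-02  9.988e-01  4.000e-04] z [-8.e-04  4.e-04 -1.e+00] F [ 0.53 -0.09  1.03] M [ 0.05  0.   -0.04] op 85.3 q6 [-0.43  0.06  1.61 -0.    1.48 -2.05]
[-0.00462522 -0.01176909  0.19175864]
```

Emit:
jog_arm([
  [0,0,0,-0.5,-1.2,0,1],
  [0,0,0,0,0,2,1],
  [0,0,0,0,0,3,1],
  [0,0,0,0,0,3,1],
  [0,0,0,0,0,3,1],
  [0,0,0,0,0,3,1],
  [0,0,0,0,0,2,1],
  [0,0,0,0,0,1.5,1],
  [0,0,0,0,0,1,1],
  [0,0,0,0,0,0.5,1],
  [0,0,0,0,0,0.1,1],
  [0,0,0,0,0,0,1],
])

```text
t: 3.6
tool_pos: [0.6026, -0.2028, 0.0633]
tool_rot: [-0.082, 3.139, -0.001]
contact_force: [-0.1, -1.0, -0.5]
opening: 0.0855
```

```bash
python3 -c "
from h import *
o,R=rep()
for n in ('scene','top'):
    im,d=vision.get_image(n); cv2.imwrite(f'pics/{n}1.png',im[:,:,::-1])
    A=cv2.resize(im[180:310,190:440,::-1] if n=='scene' else im[170:300,200:450,::-1],(800,416),interpolation=cv2.INTER_CUBIC); cv2.imwrite(f'pics/{n}1c.png',A)
rep()"
```

```text
t 3.6 pos [ 602.6 -202.8   63.3] yaw 92.98 y [-5.190e-02  9.987e-01 -9.000e-04] z [ 1.5e-03 -8.0e-04 -1.0e+00] F [-0.09 -0.96 -0.48] M [-0.04  0.03 -0.04] op 85.5 q6 [-0.44  0.26  1.72 -0.    1.16 -2.06]
t 3.7 pos [ 603.  -202.9   64.1] yaw 92.98 y [-0.052   0.9986 -0.0015] z [ 0.0027 -0.0013 -1.    ] F [ 0.58  0.06 -0.02] M [-0.02  0.03  0.01] op 85.4 q6 [-0.44  0.26  1.72 -0.    1.16 -2.06]
```

View pics/scene1c.png

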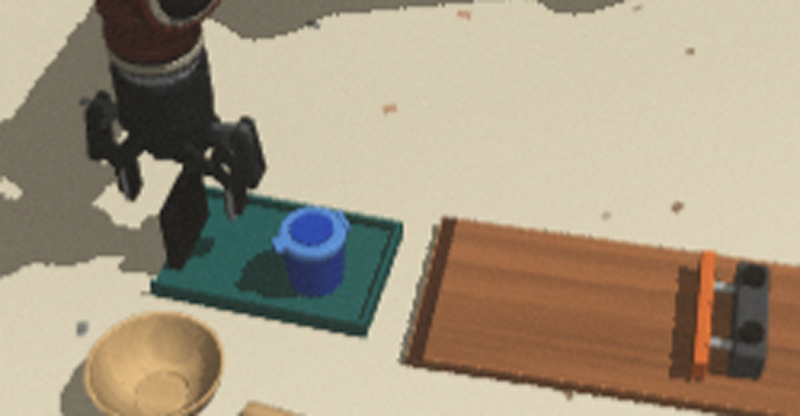

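The jaws straddle the handle plate (crop ~185,215) and are clear of the cup. I close them now.

Emit:
jog_arm([
  [0,0,0,0,0,0,0],
  [0,0,0,0,0,0,0],
  [0,0,0,0,0,0,0],
  [0,0,0,0,0,0,0],
  [0,0,0,0,0,0,0],
  [0,0,0,0,0,0,0],
  [0,0,0,0,0,0,0],
  [0,0,0,0,0,0,0],
  [0,0,0,0,0,0,0],
  [0,0,0,0,0,0,0],
], grip_force=90)

```text
t: 4.53
tool_pos: [0.6019, -0.2027, 0.0626]
tool_rot: [-0.082, 3.14, -0.001]
contact_force: [-0.7, -2.5, 2.5]
opening: 0.0107
```

```bash
python3 -c "
from h import *
o,R=rep()"
```

```text
t 4.53 pos [ 601.9 -202.7   62.6] yaw 92.99 y [-5.210e-02  9.986e-01 -7.000e-04] z [ 4.e-04 -7.e-04 -1.e+00] F [-0.7  -2.46  2.49] M [-0.22  0.07  0.03] op 10.7 q6 [-0.44  0.26  1.72 -0.    1.16 -2.06]
```

Emit:
jog_arm([
  [0,0,0,0,0,-0.1,0],
  [0,0,-0.01,-0.18,0,0,0],
  [0,0,-0.01,-0.18,0,0,0],
  [0,0,-0.01,-0.18,0,0,0],
  [0,0,-0.01,-0.18,0,0,0],
  [0,0,-0.01,-0.18,0,0,0],
  [0,0,-0.009,-0.18,0,0,0],
  [0,0,0,0,0,0,0],
  [0,0,0,0,0,0,0],
])

```text
t: 5.28
tool_pos: [0.6125, -0.2012, 0.0628]
tool_rot: [0.175, -3.136, -0.001]
contact_force: [-0.4, 0.5, -4.6]
opening: 0.0114
```

```bash
cat >> h.py <<'E'
C=np.array([.5715,.166]); a=np.radians(6.4); E_=np.array([np.cos(a),np.sin(a)]); F_=np.array([-E_[1],E_[0]])
def st():
    o,R=rep(); p=o["tool_pos"]; pitch=np.arcsin(R[2,1]); f=R[:,1]; up=-R[:,2]
    fr=p+f*.178-up*.063; re=p-f*.012-up*.063
    for n,q in (("front",fr),("rear",re)): print(n,"past step %.1f lat %.1f z %.1f"%((q[:2]-C)@F_*1000+160,(q[:2]-C)@E_*1000,q[2]*1000))
    print("pitch",pitch.round(4),"roll",R[2,0].round(4),"yawerr",round(np.arctan2(f[1],f[0])-a-np.pi/2,4),"Falong %.2f"%(o["contact_force"][:2]@F_))
E
python3 -c "
from h import *
st()"
```

```text
t 5.28 pos [ 612.5 -201.2   62.8] yaw 96.38 y [-1.112e-01  9.938e-01  6.000e-04] z [-6.e-04  5.e-04 -1.e+00] F [-0.41  0.55 -4.58] M [-0.24  0.02  0.07] op 11.4 q6 [-0.43  0.28  1.7   0.    1.17 -2.12]
front past step -31.4 lat -0.2 z -0.1
rear past step -221.4 lat -0.3 z -0.2
pitch 0.0006 roll 0.0005 yawerr -0.0003 Falong 0.59
```

Emit:
jog_arm([
  [-0.015,0,0,0,-0.095,-0.02,0],
  [-0.015,0,0,0,-0.095,-0.02,0],
  [-0.015,0,0,0,-0.095,-0.02,0],
  [-0.015,0,0,0,-0.095,-0.02,0],
  [-0.015,0,0,0,-0.095,-0.02,0],
  [-0.015,0,0,0,-0.095,-0.02,0],
  [0,0,0,0,0,0,0],
  [0,0,0,0,0,0,0],
  [0,0,0,0,0,0,0],
])

```text
t: 6.03
tool_pos: [0.6132, -0.2072, 0.0642]
tool_rot: [0.174, -3.129, -0.141]
contact_force: [0.4, 0.3, -4.3]
opening: 0.011
```

```bash
python3 -c "
from h import *
st()"
```

```text
t 6.03 pos [ 613.2 -207.2   64.2] yaw 96.36 y [-0.1104  0.9898  0.0899] z [-0.01    0.0894 -0.9959] F [ 0.43  0.32 -4.29] M [-0.57 -0.05  0.04] op 11.0 q6 [-0.47  0.3   1.66  0.08  1.22 -2.18]
front past step -32.6 lat -0.1 z 17.5
rear past step -221.8 lat -0.2 z 0.4
pitch 0.0901 roll 0.0001 yawerr -0.0006 Falong 0.28
```

Emit:
jog_arm([
  [0,0,0,0,0.2,0.018,0],
  [0,0,0,0,0.4,0.036,0],
  [0,0,0,0,0.6,0.054,0],
  [0,0,0,0,0.7,0.063,0],
  [0,0,0,0,0.7,0.063,0],
  [0,0,0,0,0.7,0.063,0],
  [0,0,0,0,0.7,0.063,0],
  [0,0,0,0,0.7,0.063,0],
  [0,0,0,0,0.6,0.054,0],
  [0,0,0,0,0.4,0.036,0],
  [0,0,0,0,0.2,0.018,0],
  [0,0,0,0,0,0,0],
])

```text
t: 7.03
tool_pos: [0.6066, -0.1479, 0.0643]
tool_rot: [0.175, -3.128, -0.141]
contact_force: [0.4, -0.7, -5.3]
opening: 0.0108
```

```bash
python3 -c "
from h import *
st()
im,d=vision.get_image('scene')
cv2.imwrite('pics/s2.png',cv2.resize(im[180:310,190:440,::-1],(800,416),interpolation=cv2.INTER_CUBIC))
im,d=vision.get_image('top')
cv2.imwrite('pics/t2.png',im[:,:,::-1])"
```

```text
t 7.03 pos [ 606.6 -147.9   64.3] yaw 96.4 y [-0.111   0.9897  0.0899] z [-0.0101  0.0893 -0.9959] F [ 0.37 -0.69 -5.25] M [-0.6  -0.03  0.03] op 10.8 q6 [-0.39  0.25  1.73  0.08  1.21 -2.11]
front past step 27.1 lat -0.1 z 17.6
rear past step -162.1 lat -0.1 z 0.5
pitch 0.09 roll 0.0001 yawerr 0.0 Falong -0.72
```

View pics/s2.png

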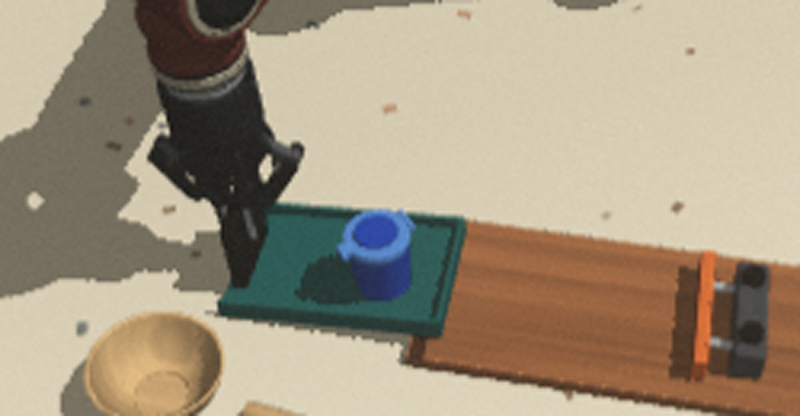

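Emit:
jog_arm([
  [0.005,0,0,0,0.03,0.006,0],
  [0.005,0,0,0,0.03,0.006,0],
  [0.005,0,0,0,0.03,0.006,0],
  [0.003,0,0,0,0.02,0.004,0],
  [0,0,0,0,0,0,0],
  [0,0,0,0,0,0,0],
])

```text
t: 7.63
tool_pos: [0.6065, -0.1472, 0.0642]
tool_rot: [0.174, -3.131, -0.113]
contact_force: [0.8, 0.4, -5.8]
opening: 0.0112
```

```bash
python3 -c "
from h import *
st()"
```

```text
t 7.63 pos [ 606.5 -147.2   64.2] yaw 96.38 y [-0.1108  0.9912  0.0719] z [-0.0079  0.0715 -0.9974] F [ 0.75  0.39 -5.8 ] M [-0.55 -0.05 -0.02] op 11.2 q6 [-0.38  0.25  1.73  0.07  1.2  -2.09]
front past step 26.9 lat -0.0 z 14.2
rear past step -162.6 lat -0.1 z 0.5
pitch 0.072 roll -0.0 yawerr -0.0004 Falong 0.30
```

Emit:
jog_arm([
  [0.002,0,0,0,0.013,0.002,0],
  [0.002,0,0,0,0.013,0.002,0],
  [0,0,0,0,0,0,0],
  [0,0,0,0,0,0,0],
])

```text
t: 7.97
tool_pos: [0.6066, -0.1471, 0.0645]
tool_rot: [0.174, -3.131, -0.106]
contact_force: [-0.3, -1.1, -3.6]
opening: 0.0112
```

```bash
python3 -c "
from h import *
st()"
```

```text
t 7.97 pos [ 606.6 -147.1   64.5] yaw 96.37 y [-0.1108  0.9915  0.0677] z [-0.0072  0.0673 -0.9977] F [-0.34 -1.1  -3.59] M [-0.39  0.05  0.02] op 11.2 q6 [-0.38  0.25  1.73  0.06  1.19 -2.09]
front past step 26.8 lat 0.1 z 13.7
rear past step -162.8 lat 0.0 z 0.8
pitch 0.0678 roll -0.0003 yawerr -0.0005 Falong -1.05
```

Emit:
jog_arm([
  [0.002,0,0,0,0.013,0.002,0],
  [0.002,0,0,0,0.013,0.002,0],
  [0,0,0,0,0,0,0],
  [0,0,0,0,0,0,0],
])

```text
t: 8.3
tool_pos: [0.6067, -0.147, 0.0647]
tool_rot: [0.174, -3.132, -0.099]
contact_force: [-0.3, -1.8, -0.3]
opening: 0.0106
```

```bash
python3 -c "
from h import *
st()"
```

```text
t 8.3 pos [ 606.7 -147.    64.7] yaw 96.37 y [-0.1108  0.9918  0.0634] z [-0.0065  0.0631 -0.998 ] F [-0.34 -1.84 -0.27] M [-0.25  0.14  0.16] op 10.6 q6 [-0.38  0.25  1.73  0.06  1.19 -2.09]
front past step 26.7 lat 0.2 z 13.1
rear past step -163.0 lat 0.2 z 1.0
pitch 0.0635 roll -0.0006 yawerr -0.0005 Falong -1.79
```

Contact has been made: Fz unloaded by about 5 N and the moment dropped. Step 1 conditions hold. Now I level the tray by pivoting about the step corner.

Emit:
jog_arm([
  [0,0,0,0,0,0,0],
  [0,0,0,0,0,0,0],
  [0.005,0,0,0,0.032,-0.076,0],
  [0.005,0,0,0,0.032,-0.076,0],
  [0.005,0,0,0,0.032,-0.076,0],
  [0.005,0,0,0,0.032,-0.076,0],
  [0.005,0,0,0,0.032,-0.076,0],
  [0.005,0,0,0,0.032,-0.076,0],
  [0,0,0,0,0,0,0],
  [0,0,0,0,0,0,0],
])

```text
t: 9.13
tool_pos: [0.6065, -0.145, 0.069]
tool_rot: [0.175, -3.135, -0.053]
contact_force: [0.4, -3.7, -0.2]
opening: 0.0116
```

```bash
python3 -c "
from h import *
st()"
```

```text
t 9.13 pos [ 606.5 -145.    69. ] yaw 96.37 y [-0.111   0.9932  0.0338] z [-0.0031  0.0337 -0.9994] F [ 0.39 -3.72 -0.2 ] M [-0.26  0.03  0.07] op 11.6 q6 [-0.37  0.23  1.74  0.03  1.18 -2.06]
front past step 27.1 lat 0.3 z 12.1
rear past step -162.8 lat 0.2 z 5.7
pitch 0.0338 roll -0.0007 yawerr -0.0004 Falong -3.74
```

Emit:
jog_arm([
  [0.006,0,0,0,0.036,-0.093,0],
  [0.006,0,0,0,0.036,-0.093,0],
  [0.006,0,0,0,0.036,-0.093,0],
  [0.006,0,0,0,0.036,-0.093,0],
  [0.006,0,0,0,0.036,-0.093,0],
  [0.003,0,0,0,0.018,-0.047,0],
  [0,0,0,0,0,0,0],
  [0,0,0,0,0,0,0],
])

```text
t: 9.8
tool_pos: [0.6062, -0.143, 0.0741]
tool_rot: [-0.175, 3.136, 0.002]
contact_force: [0.7, -2.6, 1.0]
opening: 0.0107
```

```bash
python3 -c "
from h import *
st()"
```

```text
t 9.8 pos [ 606.2 -143.    74.1] yaw 96.37 y [-0.111   0.9938  0.0011] z [ 2.0e-04  1.1e-03 -1.0e+00] F [ 0.68 -2.61  1.01] M [-0.11 -0.09 -0.01] op 10.7 q6 [-0.35  0.22  1.75  0.    1.18 -2.03]
front past step 27.1 lat 0.1 z 11.2
rear past step -162.9 lat 0.0 z 11.0
pitch 0.0011 roll -0.0003 yawerr -0.0005 Falong -2.67
```

Emit:
jog_arm([
  [-0.004,0,0,0,-0.02,-0.05,0],
  [0,0,0,0,0.2,0,0],
  [0,0,0,0,0.5,0,0],
  [0,0,0,0,0.8,0,0],
  [0,0,0,0,0.8,0,0],
  [0,0,0,0,0.8,0,0],
  [0,0,0,0,0.8,0,0],
  [0,0,0,0,0.8,0,0],
  [0,0,0,0,0.8,0,0],
  [0,0,0,0,0.5,0,0],
  [0,0,0,0,0.2,0,0],
  [0,0,0,0,0,0,0],
])

```text
t: 10.8
tool_pos: [0.5988, -0.0808, 0.0744]
tool_rot: [0.176, -3.136, -0.009]
contact_force: [-0.1, 1.6, -4.1]
opening: 0.0111
```

```bash
python3 -c "
from h import *
st()"
```

```text
t 10.8 pos [598.8 -80.8  74.4] yaw 96.42 y [-0.1118  0.9937  0.0058] z [-0.0014  0.0057 -1.    ] F [-0.1   1.63 -4.08] M [-0.2  -0.08  0.04] op 11.1 q6 [-0.26  0.18  1.79  0.01  1.17 -1.94]
front past step 90.0 lat -0.5 z 12.4
rear past step -100.0 lat -0.4 z 11.3
pitch 0.0058 roll 0.0008 yawerr 0.0004 Falong 1.63
```

Emit:
jog_arm([
  [0,0,0,0,0,0,0],
  [0,0,0,0,0.2,0.002,0],
  [0,0,0,0,0.5,0.003,0],
  [0,0,0,0,0.8,0.005,0],
  [0,0,0,0,0.8,0.005,0],
  [0,0,0,0,0.8,0.005,0],
  [0,0,0,0,0.8,0.005,0],
  [0,0,0,0,0.8,0.005,0],
  [0,0,0,0,0.8,0.005,0],
  [0,0,0,0,0.5,0.003,0],
  [0,0,0,0,0.2,0.002,0],
  [0,0,0,0,0,0,0],
])

```text
t: 11.8
tool_pos: [0.5922, -0.0194, 0.0746]
tool_rot: [0.176, -3.136, -0.008]
contact_force: [-0.6, 0.5, -5.5]
opening: 0.0108
```

```bash
python3 -c "
from h import *
st()"
```

```text
t 11.8 pos [592.2 -19.4  74.6] yaw 96.42 y [-0.1118  0.9937  0.0052] z [-8.0e-04  5.2e-03 -1.0e+00] F [-0.57  0.53 -5.51] M [-0.42 -0.06 -0.  ] op 10.8 q6 [-0.16  0.15  1.82  0.01  1.17 -1.85]
front past step 151.7 lat -0.2 z 12.5
rear past step -38.3 lat -0.1 z 11.5
pitch 0.0052 roll 0.0003 yawerr 0.0004 Falong 0.59
```

Emit:
jog_arm([
  [0,0,0,0,0.2,0.002,0],
  [0,0,0,0,0.4,0.003,0],
  [0,0,0,0,0.6,0.004,0],
  [0,0,0,0,0.6,0.004,0],
  [0,0,0,0,0.6,0.004,0],
  [0,0,0,0,0.4,0.003,0],
  [0,0,0,0,0.2,0.002,0],
  [0,0,0,0,0.2,0.001,0],
  [0,0,0,0,0,0,0],
  [0,0,0,0,0,0,0],
])

```text
t: 12.63
tool_pos: [0.5888, 0.0118, 0.0746]
tool_rot: [0.175, -3.137, -0.008]
contact_force: [-0.1, 0.7, -4.1]
opening: 0.0107
```

```bash
python3 -c "
from h import *
st()
im,d=vision.get_image('scene'); cv2.imwrite('pics/s3f.png',im[:,:,::-1]); 
a=cv2.resize(im[200:310,270:450,::-1],(800,489),interpolation=cv2.INTER_CUBIC); cv2.imwrite('pics/s3.png',a)
im,d=vision.get_image('top'); cv2.imwrite('pics/t3f.png',im[:,:,::-1])
cv2.imwrite('pics/t3.png',cv2.resize(im[195:280,195:345,::-1],(800,453),interpolation=cv2.INTER_CUBIC))"
```

```text
t 12.63 pos [588.8  11.8  74.6] yaw 96.38 y [-0.1111  0.9938  0.0053] z [-5.0e-04  5.2e-03 -1.0e+00] F [-0.06  0.74 -4.11] M [-0.34 -0.02  0.03] op 10.7 q6 [-0.11  0.14  1.83  0.01  1.17 -1.79]
front past step 183.2 lat 0.1 z 12.6
rear past step -6.8 lat -0.0 z 11.6
pitch 0.0053 roll -0.0001 yawerr -0.0004 Falong 0.74
```

View pics/s3.png

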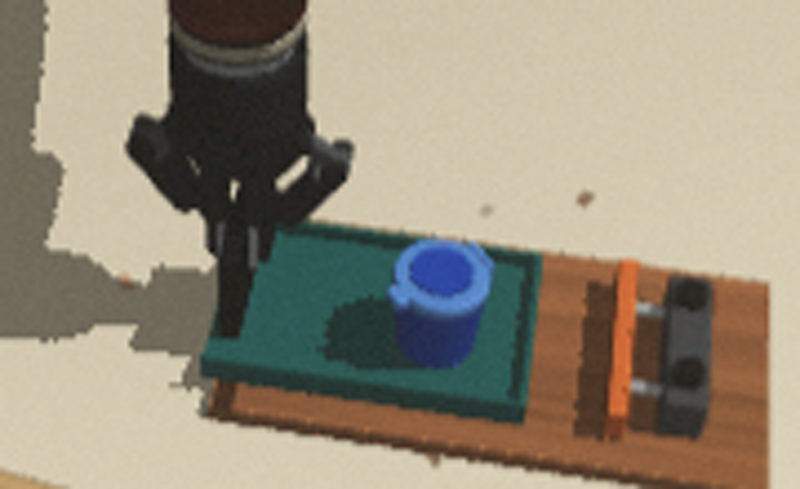

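View pics/t3.png

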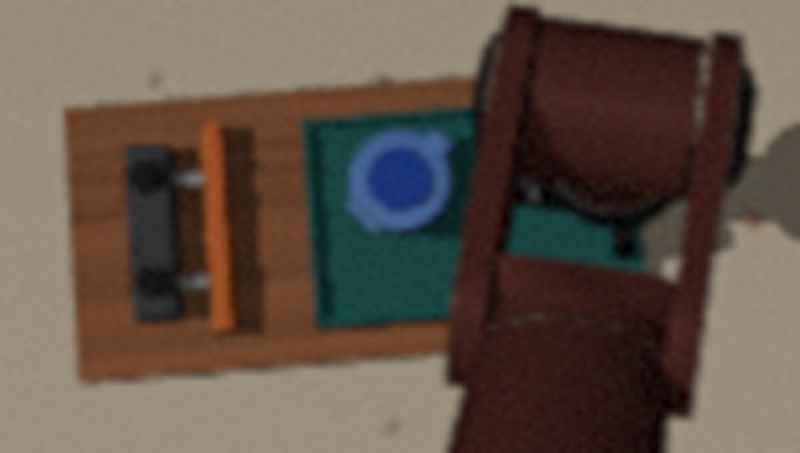

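The tray is square and centred. Its front edge is at crop x≈310 in the top view and the bar at ≈228, so the gap is about 40–47 mm. I measure it more precisely from the scene view, which sees the bar face edge-on.

```bash
cat >> h.py <<'E'
def edges(n,im):
    b=cv2.inRange(cv2.cvtColor(im,cv2.COLOR_RGB2HSV),(3,190,90),(14,255,255)); t=cv2.inRange(cv2.cvtColor(im,cv2.COLOR_RGB2HSV),(75,80,20),(100,255,140))
    roi=np.zeros_like(b); (roi[240:305,380:440] if n=="scene" else roi[210:265,225:250]).__setitem__(slice(None),1); b=b*roi
    roi=np.zeros_like(b); (roi[240:305,300:440] if n=="scene" else roi[205:265,200:300]).__setitem__(slice(None),1); t=t*roi
    P=ray(n,np.argwhere(b)[:,::-1],.038); u=((P[:,:2]-C)@F_)*1000+160; l=((P[:,:2]-C)@E_)*1000
    Q=ray(n,np.argwhere(t)[:,::-1],.030); v=((Q[:,:2]-C)@F_)*1000+160; m=((Q[:,:2]-C)@E_)*1000
    print(n,"bar u min/max by lat",[(k,np.percentile(u[abs(l-k)<12],[4,96]).round(1).tolist()) for k in(-35,0,35)],"n",len(u))
    print("  tray front by lat",[(k,np.percentile(v[abs(m-k)<8],[50,99]).round(1)[1]) for k in(-40,-20,0,20,40) if (abs(m-k)<8).any()],"lat",np.percentile(m,[1,99]).round(1))
E
python3 -c "
from h import *
for n in('scene','top'): edges(n,cv2.imread(f'pics/{n[0]}3f.png')[:,:,::-1].copy())"
```

```text
Traceback (most recent call last):
  File "h.py", line 43, in edges
    print(n,"bar u min/max by lat",[(k,np.percentile(u[abs(l-k)<12],[4,96]).round(1).tolist()) for k in(-35,0,35)],"n",len(u))
                                       ~~~~~~~~~~~~~^^^^^^^^^^^^^^^^^^^^^^^
IndexError: index -1 is out of bounds for axis 0 with size 0
```

```bash
sed -i 's/for k in(-35,0,35)\]/for k in(-35,0,35) if (abs(l-k)<12).any()]/; s/(3,190,90)/(2,180,60)/' h.py
python3 -c "
from h import *
im=cv2.imread('pics/s3f.png')[:,:,::-1].copy(); print(cv2.cvtColor(im,cv2.COLOR_RGB2HSV)[272,405:415].tolist())
for n in('scene','top'): edges(n,cv2.imread(f'pics/{n[0]}3f.png')[:,:,::-1].copy())"
```

```text
[[13, 132, 77], [12, 129, 77], [10, 139, 79], [10, 180, 152], [10, 184, 201], [10, 186, 207], [10, 185, 210], [10, 183, 189], [11, 147, 104], [12, 132, 79]]
scene bar u min/max by lat [(-35, [228.6, 237.0]), (0, [228.2, 238.3]), (35, [229.5, 237.5])] n 135
  tray front by lat [(-40, np.float64(181.7)), (-20, np.float64(180.7)), (0, np.float64(180.6)), (20, np.float64(181.3)), (40, np.float64(180.7))] lat [-51.5  69.7]
top bar u min/max by lat [(-35, [227.9, 241.9]), (0, [227.4, 242.4]), (35, [227.5, 242.4])] n 201
  tray front by lat [(-40, np.float64(181.2)), (-20, np.float64(181.0)), (0, np.float64(180.0)), (20, np.float64(181.6)), (40, np.float64(180.9))] lat [-57.   58.4]
```

Emit:
jog_arm([
  [0,0,0,0,0.2,0.002,0],
  [0,0,0,0,0.4,0.003,0],
  [0,0,0,0,0.6,0.004,0],
  [0,0,0,0,0.6,0.004,0],
  [0,0,0,0,0.6,0.004,0],
  [0,0,0,0,0.5,0.003,0],
  [0,0,0,0,0.4,0.002,0],
  [0,0,0,0,0.3,0.001,0],
  [0,0,0,0,0.2,0.001,0],
  [0,0,0,0,0,0,0],
  [0,0,0,0,0,0,0],
])

```text
t: 13.65
tool_pos: [0.5846, 0.0499, 0.0746]
tool_rot: [0.175, -3.137, -0.009]
contact_force: [-0.3, 1.4, -3.4]
opening: 0.0109
```

```bash
python3 -c "
from h import *
st()
for n in('scene','top'): edges(n,vision.get_image(n)[0])"
```

```text
t 13.65 pos [584.6  49.9  74.6] yaw 96.37 y [-0.111   0.9938  0.0059] z [-5.0e-04  5.9e-03 -1.0e+00] F [-0.3   1.39 -3.4 ] M [-0.23 -0.07 -0.01] op 10.9 q6 [-0.04  0.14  1.84  0.01  1.17 -1.73]
front past step 221.5 lat 0.1 z 12.7
rear past step 31.5 lat 0.0 z 11.6
pitch 0.0059 roll -0.0001 yawerr -0.0005 Falong 1.41
scene bar u min/max by lat [(-35, [228.6, 237.0]), (0, [228.2, 238.0]), (35, [228.2, 237.5])] n 137
  tray front by lat [(-40, np.float64(219.0)), (-20, np.float64(218.7)), (0, np.float64(218.9)), (20, np.float64(219.7)), (40, np.float64(218.8))] lat [-51.6  73. ]
top bar u min/max by lat [(-35, [228.9, 241.8]), (0, [227.2, 242.3]), (35, [227.5, 240.3])] n 192
  tray front by lat [(-40, np.float64(221.7)), (-20, np.float64(220.4)), (0, np.float64(221.9)), (20, np.float64(221.2)), (40, np.float64(222.6))] lat [-56.6  58.5]
```

```bash
cat >> h.py <<'E'
def feel(k=8):
    st(); L=[]
    for i in range(k):
        im=vision.get_image(("scene","top")[i%2])[0]; o=ctrl.get_obs(); L.append(np.r_[(o["tool_pos"][:2]-C)@F_*1000+160+178,o["contact_force"][:2]@F_,o["contact_force"][2],o["wrist_torque"]])
        if i<2: edges(("scene","top")[i%2],im)
    print("MEAN front %.2f Falong %.2f Fz %.2f M"%tuple(np.mean(L,0)[:3]),np.mean(L,0)[3:].round(2),"sd",np.std(L,0)[:3].round(2))
E
python3 -c "
from h import *
feel()" | grep MEAN
```

```text
MEAN front 220.66 Falong 1.16 Fz -3.48 M [-0.23 -0.03 -0.  ] sd [0.03 0.4  0.67]
```

Emit:
jog_arm([
  [0,0,0,0,0.1,0,0],
  [0,0,0,0,0.1,0.001,0],
  [0,0,0,0,0.1,0,0],
  [0,0,0,0,0.1,0.001,0],
  [0,0,0,0,0.1,0,0],
  [0,0,0,0,0.1,0.001,0],
  [0,0,0,0,0.1,0,0],
  [0,0,0,0,0,0,0],
  [0,0,0,0,0,0,0],
])

```text
t: 14.9
tool_pos: [0.5838, 0.0565, 0.0746]
tool_rot: [0.175, -3.137, -0.008]
contact_force: [0.2, -1.7, -2.1]
opening: 0.0106
```

```bash
python3 -c "
from h import *
feel()"
```

```text
t 14.9 pos [583.8  56.5  74.6] yaw 96.38 y [-0.1111  0.9938  0.0051] z [-4.0e-04  5.1e-03 -1.0e+00] F [ 0.21 -1.69 -2.11] M [-0.66 -0.03  0.03] op 10.6 q6 [-0.03  0.14  1.84  0.01  1.17 -1.72]
front past step 228.2 lat 0.1 z 12.5
rear past step 38.2 lat 0.1 z 11.6
pitch 0.0051 roll -0.0002 yawerr -0.0004 Falong -1.70
scene bar u min/max by lat [(-35, [229.0, 237.1]), (0, [228.9, 238.5]), (35, [229.7, 237.7])] n 134
  tray front by lat [(-40, np.float64(216.6)), (-20, np.float64(222.7)), (0, np.float64(221.6)), (20, np.float64(224.8)), (40, np.float64(218.8))] lat [-51.5  73.4]
top bar u min/max by lat [(-35, [230.4, 243.9]), (0, [230.2, 242.9]), (35, [230.5, 242.5])] n 165
  tray front by lat [(-40, np.float64(226.1)), (-20, np.float64(226.4)), (0, np.float64(225.3)), (20, np.float64(227.3)), (40, np.float64(225.9))] lat [-56.1  58.5]
MEAN front 227.83 Falong -0.61 Fz -2.45 M [-0.56 -0.08  0.03] sd [0.01 0.3  0.42]
```

Emit:
jog_arm([
  [0,0,0,0,0.1,0,0],
  [0,0,0,0,0.1,0.001,0],
  [0,0,0,0,0.1,0,0],
  [0,0,0,0,0,0,0],
  [0,0,0,0,0,0,0],
  [0,0,0,0,0,0,0],
])

```text
t: 15.8
tool_pos: [0.5835, 0.0591, 0.0746]
tool_rot: [0.175, -3.137, -0.007]
contact_force: [0.0, -2.3, -1.4]
opening: 0.0111
```

```bash
python3 -c "
from h import *
feel()"
```

```text
t 15.8 pos [583.5  59.1  74.6] yaw 96.37 y [-0.111   0.9938  0.0045] z [-5.0e-04  4.5e-03 -1.0e+00] F [ 0.   -2.28 -1.4 ] M [-1.03 -0.07 -0.09] op 11.1 q6 [-0.03  0.14  1.84  0.    1.17 -1.71]
front past step 230.7 lat 0.1 z 12.4
rear past step 40.7 lat -0.0 z 11.6
pitch 0.0045 roll -0.0 yawerr -0.0005 Falong -2.26
scene bar u min/max by lat [(-35, [231.4, 239.5]), (0, [231.1, 240.9]), (35, [232.2, 240.2])] n 136
  tray front by lat [(-40, np.float64(223.2)), (-20, np.float64(228.2)), (0, np.float64(221.3)), (20, np.float64(225.0)), (40, np.float64(225.0))] lat [-51.4  74. ]
top bar u min/max by lat [(-35, [232.9, 244.8]), (0, [233.0, 245.5]), (35, [233.5, 245.2])] n 166
  tray front by lat [(-40, np.float64(227.8)), (-20, np.float64(229.4)), (0, np.float64(228.3)), (20, np.float64(229.7)), (40, np.float64(228.9))] lat [-56.1  58.7]
MEAN front 230.49 Falong -4.03 Fz -1.67 M [-1.11 -0.02 -0.03] sd [0.02 0.28 0.44]
```

Emit:
jog_arm([
  [0,0,0,0,0.1,0,0],
  [0,0,0,0,0.1,0,0],
  [0,0,0,0,0.1,0,0],
  [0,0,0,0,0.05,0,0],
  [0,0,0,0,0,0,0],
  [0,0,0,0,0,0,0],
  [0,0,0,0,0,0,0],
])

```text
t: 16.78
tool_pos: [0.5831, 0.0627, 0.0747]
tool_rot: [0.175, -3.137, -0.007]
contact_force: [-0.6, -5.2, -1.8]
opening: 0.0111
```

```bash
python3 -c "
from h import *
feel()"
```

```text
t 16.78 pos [583.1  62.7  74.7] yaw 96.37 y [-0.111   0.9938  0.0044] z [-4.0e-04  4.4e-03 -1.0e+00] F [-0.6  -5.16 -1.82] M [-1.28 -0.08 -0.01] op 11.1 q6 [-0.02  0.14  1.84  0.    1.17 -1.71]
front past step 234.3 lat 0.1 z 12.4
rear past step 44.3 lat 0.0 z 11.6
pitch 0.0044 roll -0.0001 yawerr -0.0005 Falong -5.06
scene bar u min/max by lat [(-35, [236.1, 244.4]), (0, [235.5, 243.7]), (35, [234.7, 242.9])] n 136
  tray front by lat [(-40, np.float64(227.0)), (-20, np.float64(230.5)), (0, np.float64(229.5)), (20, np.float64(225.4)), (40, np.float64(226.0))] lat [-51.4  73.9]
top bar u min/max by lat [(-35, [237.9, 250.2]), (0, [236.0, 248.7]), (35, [236.5, 248.3])] n 165
  tray front by lat [(-40, np.float64(232.1)), (-20, np.float64(232.4)), (0, np.float64(231.4)), (20, np.float64(233.3)), (40, np.float64(231.9))] lat [-56.3  58.8]
MEAN front 234.01 Falong -5.11 Fz -1.23 M [-1.27 -0.06 -0.02] sd [0.01 0.53 0.4 ]
```

The bar is in by about 6.7 mm by image and 6.5 mm by feel. Next I flatten the tray, put its weight on the board, and release slowly with the rear finger following, so the spring doesn't kick the tray back.

Emit:
jog_arm([
  [0.002,0,0,0,0.012,0.02,0],
  [0.002,0,0,0,0.012,0.02,0],
  [0,0,0,0,0,0,0],
  [0,0,0,0,0,0,0],
  [0,0,0,0,0,0,0],
])

```text
t: 17.6
tool_pos: [0.5831, 0.0627, 0.0746]
tool_rot: [0.174, -3.137, -0.001]
contact_force: [-1.4, -7.7, 0.7]
opening: 0.0107
```

```bash
python3 -c "
from h import *
feel()" | grep -v tray
```

```text
t 17.6 pos [583.1  62.7  74.6] yaw 96.36 y [-1.108e-01  9.938e-01  5.000e-04] z [-1.e-04  5.e-04 -1.e+00] F [-1.4  -7.73  0.72] M [-1.1   0.13  0.02] op 10.7 q6 [-0.02  0.14  1.84  0.    1.17 -1.7 ]
front past step 234.1 lat 0.2 z 11.7
rear past step 44.1 lat 0.1 z 11.6
pitch 0.0005 roll 0.0 yawerr -0.0006 Falong -7.52
scene bar u min/max by lat [(-35, [236.1, 244.5]), (0, [235.5, 243.7]), (35, [234.9, 243.1])] n 135
top bar u min/max by lat [(-35, [237.9, 250.2]), (0, [235.9, 248.7]), (35, [236.5, 248.3])] n 165
MEAN front 234.05 Falong -6.29 Fz 0.64 M [-1.08  0.13  0.02] sd [0.01 0.22 0.7 ]
```

Emit:
jog_arm([
  [0,0,0,0,0,0,0.13],
  [0,0,0,0,0,0,0.14],
  [0,0,0,0,0,0,0.145],
  [0,0,0,0,0,0,0.15],
  [0,0,0,0,0,0,0.15],
  [0,0,0,0,0,0,0.15],
], grip_force=20)

```text
t: 18.5
tool_pos: [0.5831, 0.0633, 0.0744]
tool_rot: [0.174, -3.137, -0.002]
contact_force: [-1.3, -3.2, 1.1]
opening: 0.0132
```

```bash
python3 -c "
from h import *
feel()" | grep -v tray
```

```text
t 18.5 pos [583.1  63.3  74.4] yaw 96.37 y [-0.1109  0.9938  0.0014] z [-1.0e-04  1.4e-03 -1.0e+00] F [-1.32 -3.23  1.12] M [-0.7   0.22 -0.07] op 13.2 q6 [-0.02  0.14  1.84  0.    1.17 -1.7 ]
front past step 234.7 lat 0.1 z 11.7
rear past step 44.7 lat 0.0 z 11.4
pitch 0.0014 roll -0.0 yawerr -0.0006 Falong -3.06
scene bar u min/max by lat [(-35, [236.2, 244.4]), (0, [235.5, 243.7]), (35, [234.9, 243.1])] n 136
top bar u min/max by lat [(-35, [237.7, 250.1]), (0, [236.2, 248.9]), (35, [236.5, 248.3])] n 169
MEAN front 234.57 Falong -3.80 Fz 1.90 M [-0.67  0.21 -0.03] sd [0.01 0.46 0.28]
```

Emit:
jog_arm([
  [0,0,0,0,0.11,0,0.18],
  [0,0,0,0,0.11,0,0.21],
  [0,0,0,0,0.11,0,0.24],
  [0,0,0,0,0.11,0,0.27],
  [0,0,0,0,0.11,0,0.3],
  [0,0,0,0,0.11,0,0.33],
  [0,0,0,0,0,0,0.33],
  [0,0,0,0,0,0,0.33],
  [0,0,0,0,0,0,0.33],
])

```text
t: 19.65
tool_pos: [0.5822, 0.0699, 0.074]
tool_rot: [0.175, -3.137, -0.002]
contact_force: [0.4, -1.2, -0.9]
opening: 0.0282
```

```bash
python3 -c "
from h import *
feel()"
```

```text
t 19.65 pos [582.2  69.9  74. ] yaw 96.37 y [-0.1109  0.9938  0.0015] z [-2.0e-04  1.5e-03 -1.0e+00] F [ 0.38 -1.19 -0.94] M [-0.38 -0.12  0.04] op 28.2 q6 [-0.01  0.14  1.84  0.    1.17 -1.69]
front past step 241.4 lat 0.0 z 11.3
rear past step 51.4 lat -0.1 z 11.0
pitch 0.0015 roll 0.0001 yawerr -0.0005 Falong -1.23
scene bar u min/max by lat [(-35, [234.0, 242.1]), (0, [235.3, 243.7]), (35, [234.7, 242.8])] n 135
  tray front by lat [(-40, np.float64(224.6)), (-20, np.float64(229.2)), (0, np.float64(226.6)), (20, np.float64(227.9)), (40, np.float64(226.3))] lat [-51.3  73.9]
top bar u min/max by lat [(-35, [235.5, 248.0]), (0, [235.8, 248.1]), (35, [236.5, 246.6])] n 167
  tray front by lat [(-40, np.float64(230.8)), (-20, np.float64(232.2)), (0, np.float64(231.4)), (20, np.float64(231.9)), (40, np.float64(232.0))] lat [-55.9  58.5]
MEAN front 241.26 Falong -1.42 Fz -1.19 M [-0.22 -0.11 -0.01] sd [0.01 0.57 0.47]
```

Emit:
jog_arm([
  [0,0,0,0,-0.03,0,0.33],
  [0,0,0,0,-0.03,0,0.33],
  [0,0,0,0,-0.03,0,0.33],
  [0,0,0,0,-0.03,0,0.33],
  [0,0,0,0,-0.03,0,0.33],
  [0,0,0,0,-0.03,0,0.33],
  [0,0,0,0,-0.03,0,0.33],
  [0,0,0,0,-0.03,0,0.33],
  [0,0,0,0,-0.03,0,0.33],
  [0,0,0,0,-0.03,0,0.33],
  [0,0,0,0,-0.03,0,0.33],
  [0,0,0,0,-0.03,0,0.33],
])

```text
t: 21.05
tool_pos: [0.5827, 0.066, 0.0742]
tool_rot: [0.175, -3.137, -0.002]
contact_force: [0.6, -0.1, 0.1]
opening: 0.0282
```

```bash
python3 -c "
from h import *
feel()"
```

```text
t 21.05 pos [582.7  66.   74.2] yaw 96.37 y [-0.111   0.9938  0.001 ] z [-2.e-04  1.e-03 -1.e+00] F [ 0.59 -0.08  0.06] M [0.01 0.01 0.03] op 28.2 q6 [-0.01  0.14  1.84  0.    1.17 -1.7 ]
front past step 237.5 lat 0.0 z 11.3
rear past step 47.5 lat -0.0 z 11.1
pitch 0.001 roll 0.0001 yawerr -0.0005 Falong -0.14
scene bar u min/max by lat [(-35, [234.0, 242.1]), (0, [234.0, 243.7]), (35, [234.7, 242.8])] n 137
  tray front by lat [(-40, np.float64(222.0)), (-20, np.float64(228.4)), (0, np.float64(228.9)), (20, np.float64(225.4)), (40, np.float64(227.8))] lat [-51.   72.6]
top bar u min/max by lat [(-35, [235.7, 247.6]), (0, [235.9, 248.7]), (35, [236.5, 248.3])] n 164
  tray front by lat [(-40, np.float64(230.8)), (-20, np.float64(232.2)), (0, np.float64(231.4)), (20, np.float64(230.3)), (40, np.float64(232.0))] lat [-56.1  58.7]
MEAN front 237.43 Falong 0.00 Fz 0.31 M [-0.   -0.01 -0.01] sd [0.03 0.64 0.36]
```

Emit:
jog_arm([
  [0,0,0,0,-0.1,0,0.36],
  [0,0,0,0,-0.1,0,0.4],
  [0,0,0,0,-0.1,0,0.45],
  [0,0,0,0,-0.1,0,0.5],
  [0,0,0,0,0,0,0.6],
  [0,0,0,0,0,0,0.6],
  [0,0,0,0,0,-0.3,0.6],
  [0,0,0,0,0,-0.6,0.6],
  [0,0,0,0,0,-1,0.6],
  [0,0,0,0,0,-1.5,0.6],
  [0,0,0,0,0,-2,0.6],
  [0,0,0,0,0,-2,0.6],
])

```text
t: 22.45
tool_pos: [0.583, 0.0621, 0.1496]
tool_rot: [0.175, -3.137, -0.002]
contact_force: [-0.1, -0.1, -0.0]
opening: 0.0517
```

Emit:
jog_arm([
  [0,0,0,0,0,-2,0.6],
  [0,0,0,0,0,-2,0.6],
  [0,0,0,0,0,-2,0.6],
  [0,0,0,0,0,-2,0.6],
  [0,0,0,0,0,-2,0.6],
  [0,0,0,0,0,-1,0.6],
  [0,0,0,0,0,0,0.6],
  [0,0,0,0,0,0,0.6],
])

```text
t: 23.12
tool_pos: [0.5833, 0.0619, 0.2589]
tool_rot: [-0.175, 3.135, 0.001]
contact_force: [-0.1, -0.5, 0.3]
opening: 0.051
```

```bash
python3 -c "
from h import *
rep()
for n in('scene','top'):
    im,d=vision.get_image(n); edges(n,im)
    if n=='scene': cv2.imwrite('pics/s5.png',cv2.resize(im[200:310,270:450,::-1],(800,489),interpolation=cv2.INTER_CUBIC))
    X=cloud(n,d).reshape(-1,3); u=(X[:,:2]-C)@F_*1000+160; l=(X[:,:2]-C)@E_*1000
    for nm,(a,b) in {'tray floor rear':(70,120),'cup lid':(160,215)}.items():
        for s in (-1,1):
            k=(u>a)&(u<b)&(s*l>15 if nm[0]=='t' else abs(l-12)<20)&(abs(l)<50)&(X[:,2]>(.01 if nm[0]=='t' else .07))&(X[:,2]<(.03 if nm[0]=='t' else .1)); print(nm,s,k.sum(),(np.median(X[k,2])*1000).round(1) if k.any() else '')
"
```

```text
t 23.12 pos [583.3  61.9 258.9] yaw 96.37 y [-1.110e-01  9.938e-01  8.000e-04] z [ 0.0014  0.001  -1.    ] F [-0.08 -0.51  0.33] M [ 0.04  0.01 -0.  ] op 51.0 q6 [-0.02 -0.04  1.7   0.    1.48 -1.7 ]
scene bar u min/max by lat [(-35, [234.0, 242.1]), (0, [235.3, 243.6]), (35, [234.7, 242.8])] n 136
  tray front by lat [(-40, np.float64(221.8)), (-20, np.float64(228.2)), (0, np.float64(225.3)), (20, np.float64(226.0)), (40, np.float64(224.0))] lat [-51.6  68.5]
tray floor rear -1 179 19.2
tray floor rear 1 197 18.9
cup lid -1 197 80.3
cup lid 1 197 80.3
top bar u min/max by lat [(-35, [235.7, 247.3]), (0, [235.9, 249.8]), (35, [236.5, 248.3])] n 162
  tray front by lat [(-40, np.float64(230.8)), (-20, np.float64(232.2)), (0, np.float64(231.2)), (20, np.float64(230.3)), (40, np.float64(232.0))] lat [-55.2  58.2]
tray floor rear -1 109 20.5
tray floor rear 1 45 19.3
cup lid -1 163 81.3
cup lid 1 163 81.3
```

View pics/s5.png

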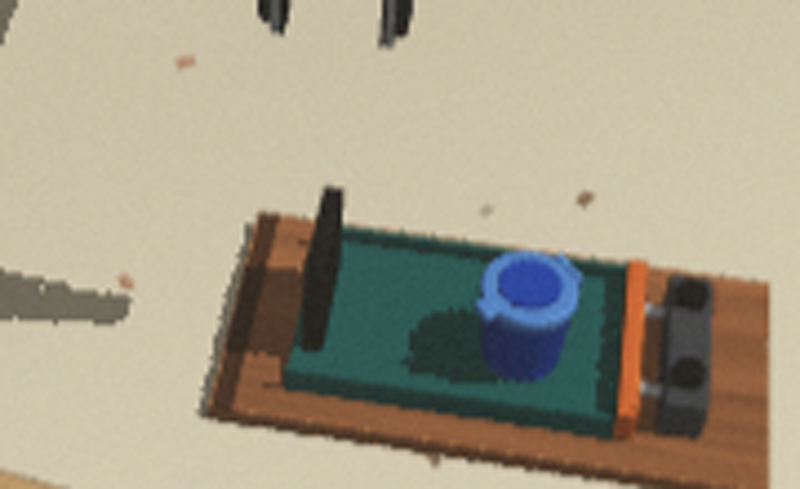

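The tray is flat on the board and hard against the bar. The rear edge (crop x≈285) is about 40 mm past the step, the cup is standing, and the gripper is clear. I hand in.

```bash
python3 -c "
from station import ctrl
print(ctrl.finish_job())"
```

```text
the job is handed in; nothing more can be done
None
```

The tray is home on the board against the stop bar, released, with the cup standing on it. I handed the job in at about 23 s of the 61 s; `finish_job` gives no verdict.

- **Approach:** I gripped the handle and squared the tray to the board. I tilted the nose up 0.09 rad and set the front on the board 27 mm past the step with the rear about 1 mm off the counter (measured z noise is about 1 mm). The wrist force showed about 5 N taken by the board.
- **Onto the board:** I levelled the tray by pivoting it about the step corner, then slid it on with light contact.
- **Against the bar:** I pressed the bar in about 6.5–7 mm (half its travel), with a push of about 5–6 N. I then opened the jaws with the rear finger backing off slowly, so the spring would not kick the tray back.

**Last checks**
- The bar stays in by about 5.5–6.5 mm, by the images; pixels there are about 3 mm, so this is good to about 1 mm.
- The tray is flat: its floor measures 19–20 mm high against 20 expected, and the cup lid 80–81 mm against 82.
- The tray is within about 2 mm of the middle line, square by eye, and its rear is about 40 mm past the step. The arm is clear, with no contact force.
- One check disagreed: from the scene camera, the colour mask for the tray's front edge was ragged (222–228 mm past the step) because of the bar's shadow. The top camera gave 230–232 mm, and I relied on that and the arm's own reading.
- I did not re-measure the bystanders at the end; nothing was touched near them.

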